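Fit the right badge die and hold the press guard at the pointer

ROBOT

A 6-joint arm with a two-finger parallel gripper is mounted at the origin on the work surface. World frame = base frame: x ahead of the robot, y to its left, z up, the work surface at z = 0. Lengths are in m, angles in rad, forces in N, time in s.
With the tool pointing down it reaches from about 0.275 to 1 m from the base axis. Payload 8.4 kg.
Tool frame: the origin (TCP) lies on the mounting face of the last link; the fingertips stand 173 mm ahead of it and the grasp point (between the pads) lies 155 mm ahead of it (arm.grip_depth is the z of the grasp point in the tool frame, in m); z points along the fingers, y is the line along which they close (so a half turn about z gives the same grasp; the last joint's range is limited). The gripper opens to 85 mm and grips with 20 to 120 N. Pads are 22 mm wide; open, the fingers measure 114 mm over their backs; the gripper's body (76 mm by 85 mm) begins 54 mm behind the grasp point. The pads swing forward as they close: fully open they stand 13 mm farther back than shut.
Start: joints at [-1.257, 0.353, 1.633, -0, 1.155, -0.002], TCP at [0.194, -0.594, 0.405] pointing down, gripper open.
Joint ranges: [-2.63, 2.63], [-0.92, 2.1], [0.06, 2.66], [-1.3, 4.44], [0, 2.69], [-3.02, 3.02]. Speed limits (rad/s): [2.22, 2.22, 2.79, 3.14, 3.14, 3.14].

INTERFACE

Orientations are given as a unit quaternion [w, x, y, z].
In Python, from plant import monitor, viewer, ticket, masks_of, arm gives the robot as it stands.
- The arm moves only by the tool arm_command, never from a script. Its argument "steps" is a list of rows, each a list of 5 numbers: the shift along the world's x, y, z in mm, then the turn about the world's z in degrees, then the finger opening in mm, from 0 to 85.4. In form: [[x, y, z, twist, fingers], ...]. A call has 1 to 20 rows; each row is the pose to reach, as a shift and turn from the pose commanded when the call began; what a row does not reach only later rows make up. A row lasts 1/8 s, in which the tool goes at most 62.5 mm and 10.7 degrees, less where a joint would pass 70% of its speed; a pose out of reach is approached as far as the arm can. A call with a gripper value outside its range is refused whole. The fingers move at their own pace and stop on an object; the grip force is fixed at half the most. Time passes only in rows, so rows that repeat a pose let the fingers close. It gives the time, the measured TCP pose, the force, the opening and the grip force at its end, in the units of the state.
- monitor.get_obs(): the state, without advancing time (a new reading comes with each control period).
- viewer.camera(name): name is "scene" or "top" or "wrist"; returns a dict with "pixels" (420x560x3 uint8, red, green, blue), "range_z" (420x560 float32, m along the optical axis (not along the pixel's ray), 0 where there is no reading), "fovy" (degrees; the focal length in pixels is half the picture's height over the tangent of half this angle, whatever the lens; pixels are square), "cx", "cy" (the principal point, pixels), "world_from_camera" (4x4, takes a point from camera to world coordinates). Camera axes: x right, y down, z forward; pixel columns grow to the right and rows downward; lengths in m; the calibration is good to about 2 mm. A picture is of the moment at which its call begins.
- ticket.job_done(): hands the job in; it is judged then, once.
Trained networks look in a picture, given as the dict that the camera call returned (one of the last four; its "shot" number tells which), for a name from the list of things; names that differ only in an ending like _2 or _b are one class to them, and where a whole thing is asked for, a point or a joint stands for the part that bears it (a point fixed in the world has none). Each returns a list of dicts, best first, with "p" (0 to 1); they miss things now and then, are a little off and sometimes report something else, mostly with a low value. They report only what shows in the picture. A call takes as long as a camera call.
- masks_of(picture, label): "mask" (420x560 bool, what is visible of it) and "uv" ([column, row] in pixels, amid what is visible of it).
The state is a dict: "t": time; "joint_positions": joint angles; "qd": joint speeds; "effort": joint torques, N m; "tool_pos": TCP position; "orientation": TCP orientation; "contact_force": force on the tool from outside, world axes, zero at the start; "torque": the same for the moment, N m; "finger_gap": finger opening in m; "gripper_force": force on a finger pad.
Only numpy, scipy, OpenCV 4.12 (cv2) and the standard library are available. Lean on these libraries where they do the work, as an engineer would, in place of code of your own. Each camera call takes 0.05 s, during which the arm holds its last target. There are 200 camera calls.

TASK

From the four steel dies on the cork mat, take the one that fits the round nest of the badge press (the 46 mm one), seat it fully home in the nest and let go of it; leave the other dies where they stand. Then take the hinged guard by its grip bar, swing it up until it is in line with the pointer on the scale arc, and hold it steady there: it falls if released, so the program finishes while still holding the bar.

Things in the scene. Friction and masses are not known exactly. Their poses are not given: they have to be found in the camera images.
- die46: turned plain steel pressing die: a solid upright disc of diameter 46 mm, 30 mm high, standing on the cork mat with three look-alikes of other diameters (30, 38, 46 and 54 mm; which stands where varies). Origin: centre of its underside, z up along its axis. This is the one that fits: the nest's bore is 50 mm wide; 80 to 185 g.
- die30: turned plain steel pressing die: a solid upright disc of diameter 30 mm, 30 mm high, standing on the cork mat with three look-alikes of other diameters (30, 38, 46 and 54 mm; which stands where varies). Origin: centre of its underside, z up along its axis. Too small; to be left standing.
- die38: turned plain steel pressing die: a solid upright disc of diameter 38 mm, 30 mm high, standing on the cork mat with three look-alikes of other diameters (30, 38, 46 and 54 mm; which stands where varies). Origin: centre of its underside, z up along its axis. Too small; to be left standing.
- die54: turned plain steel pressing die: a solid upright disc of diameter 54 mm, 30 mm high, standing on the cork mat with three look-alikes of other diameters (30, 38, 46 and 54 mm; which stands where varies). Origin: centre of its underside, z up along its axis. Too big; to be left standing.
- nest_floor (a point): centre of the round nest's flat floor in the badge press, 33 mm above the table. Bore 50 mm wide, 12 mm deep, in the top of a 100 x 100 mm aluminium block (top 45 mm above the table); a seated die stands 18 mm proud. Axes: x along the guard's hinge line, away from the robot; y from the guard to the press frame (rods and crosshead, 280 mm high, 180 mm towards +y); z up.
- guard_hinge (a point): middle of the guard's level hinge line, 55 mm above the table and 100 mm from the nest's centre towards -y; axes as nest_floor's: the hinge line runs along x. The guard swings in the y-z plane; lying open it points to -y.
- guard (a joint): guard angle, rad: 0 lying level and open on its rests (where it starts and falls back to), growing as its free end rises; 1.5 nearly upright. Loose hinge; lifting at the bar takes about 2 N. The guard is a grey sheet frame with a clear window, 172 mm wide, 4 mm thick, reaching 150 mm from the hinge; two arms beyond it carry the grip bar.
- guard_bar (a point): the guard's round steel grip bar, 12 mm thick, parallel to the hinge line, free for 120 mm between its two arms, 44 mm of open space between it and the sheet. Origin: middle of the bar, 200 mm from the hinge, 55 mm above the table at the start. x along the bar, y at the hinge. It can turn between fingers pinching it from above, so the tool may stay upright as the guard swings.
- pointer (a joint): angle of the pointer, rad, counted as the guard's (0 level, growing as it rises) about the same hinge line: the marked angle, 0.7 to 1.2, varies. It stays where it is set; leave it alone.
- pointer_tip (a point): tip of the pointer, a thin dark steel finger reaching 195 mm from the hinge line, at the end of the hinge line farthest from the robot (111 mm from the guard's middle), in front of an aluminium quarter-circle scale arc; both reach up to 240 mm above the table (carry things over them); y points along it at the hinge.

How it is judged:
By the outcome, as a careful person would: the job done as asked, in the order asked, and still so for the second after the job is handed in, while the arm keeps its last pose, push and grip.
It also fails if it takes over 64 s, if anything falls off the work surface, if the arm or the gripper's body presses on something with over 40 N, if the wrist force passes 120 N, or if a joint passes its speed limit or range.

## Working session

There is one attempt and no reset: what is moved stays moved. The work goes in short steps, Python scripts to look and compute and a tool call to move; the robot and the scene stay as the last step left them, time stands still between calls to the robot, and variables do not carry over. Pictures are saved under pics/ and viewed, at most 10 in all, crops included, and the job is handed in when it is done.

Besides the shell and the picture viewer there is one more tool, called after ">>>" as a command line: name --pt "numbers of a row" for each row, then --argument value for the rest. arm_command: Moves the arm, as the interface text tells. Its arguments: {"type":"object","properties":{"steps":{"type":"array","items":{"type":"array","items":{"type":"number"}}}},"required":["steps"]}

```bash
mkdir -p pics
cat > h.py <<'E'
import numpy as np, cv2
from plant import monitor, viewer, ticket, masks_of, arm
def cloud(p):
    h,w=p["range_z"].shape; f=h/2/np.tan(np.radians(p["fovy"])/2)
    v,u=np.mgrid[:h,:w]; z=p["range_z"]
    P=np.stack([(u-p["cx"])/f*z,(v-p["cy"])/f*z,z],-1)
    T=p["world_from_camera"]; W=P@T[:3,:3].T+T[:3,3]; W[z==0]=np.nan
    return W
def save(p,n): cv2.imwrite("pics/"+n,p["pixels"][...,::-1])
E
python3 - <<'E'
from h import *
for c in ("top","scene"):
    p=viewer.camera(c); save(p,c+"0.png"); W=cloud(p); np.save(c+"0.npy",W)
    for n in ("die46","die30","die38","die54","guard","guard_bar","pointer","pointer_tip"):
        for r in masks_of(p,n)[:4]:
            m=r["mask"]; q=W[m]; q=q[~np.isnan(q[:,0])]
            print(c,n,round(r["p"],2),np.round(r["uv"]),m.sum(),np.round(np.nanmedian(q,0),4) if len(q) else None, np.round(np.percentile(q,[2,98],axis=0),3).tolist() if len(q) else None)
o=monitor.get_obs();print(o["t"],o["orientation"])
E
```

```text
top die46 0.82 [407. 279.] 417 [ 0.4134 -0.3888  0.0336] [[0.387, -0.417, 0.006], [0.436, -0.365, 0.038]]
top die46 0.53 [414. 238.] 203 [ 0.5134 -0.4206  0.0339] [[0.496, -0.439, 0.01], [0.531, -0.406, 0.039]]
top die46 0.51 [369. 229.] 112 [ 0.5362 -0.3131  0.0336] [[0.524, -0.327, 0.023], [0.549, -0.3, 0.038]]
top die30 0.82 [407. 279.] 417 [ 0.4134 -0.3888  0.0336] [[0.387, -0.417, 0.006], [0.436, -0.365, 0.038]]
top die30 0.53 [414. 238.] 203 [ 0.5134 -0.4206  0.0339] [[0.496, -0.439, 0.01], [0.531, -0.406, 0.039]]
top die30 0.51 [369. 229.] 112 [ 0.5362 -0.3131  0.0336] [[0.524, -0.327, 0.023], [0.549, -0.3, 0.038]]
top die38 0.82 [407. 279.] 417 [ 0.4134 -0.3888  0.0336] [[0.387, -0.417, 0.006], [0.436, -0.365, 0.038]]
top die38 0.53 [414. 238.] 203 [ 0.5134 -0.4206  0.0339] [[0.496, -0.439, 0.01], [0.531, -0.406, 0.039]]
top die38 0.51 [369. 229.] 112 [ 0.5362 -0.3131  0.0336] [[0.524, -0.327, 0.023], [0.549, -0.3, 0.038]]
top die54 0.82 [407. 279.] 417 [ 0.4134 -0.3888  0.0336] [[0.387, -0.417, 0.006], [0.436, -0.365, 0.038]]
top die54 0.53 [414. 238.] 203 [ 0.5134 -0.4206  
[... 2220 characters left out ...]
218.] 309 [ 0.5225 -0.4189  0.0307] [[0.499, -0.437, 0.006], [0.533, -0.404, 0.035]]
scene die54 0.52 [173. 218.] 190 [ 0.5437 -0.309   0.0303] [[0.526, -0.322, 0.007], [0.551, -0.297, 0.035]]
scene guard 0.66 [299. 214.] 4637 [ 0.5859 -0.0415  0.0561] [[0.51, -0.161, 0.052], [0.678, 0.044, 0.063]]
scene guard_bar 0.75 [300. 212.] 4554 [ 0.5851 -0.0396  0.0561] [[0.51, -0.161, 0.052], [0.676, 0.045, 0.063]]
scene pointer 0.86 [322. 242.] 422 [ 0.7041 -0.0092  0.1108] [[0.66, -0.085, 0.04], [0.707, 0.053, 0.194]]
scene pointer_tip 0.71 [324. 238.] 397 [ 0.7042 -0.0118  0.1141] [[0.691, -0.083, 0.047], [0.707, 0.053, 0.192]]
0.9 [-3.61850739e-06  9.87558935e-01  1.57249321e-01  4.37164703e-06]
```

View pics.

View pics/top0.png

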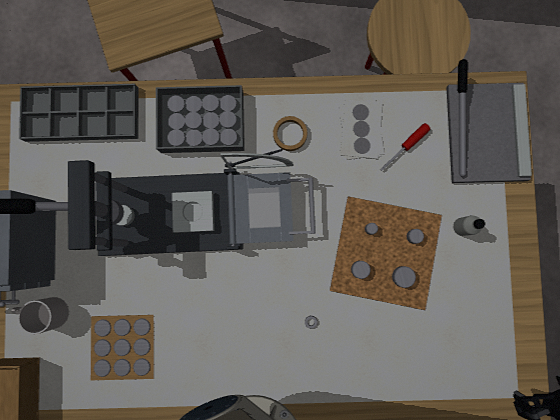

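View pics/scene0.png

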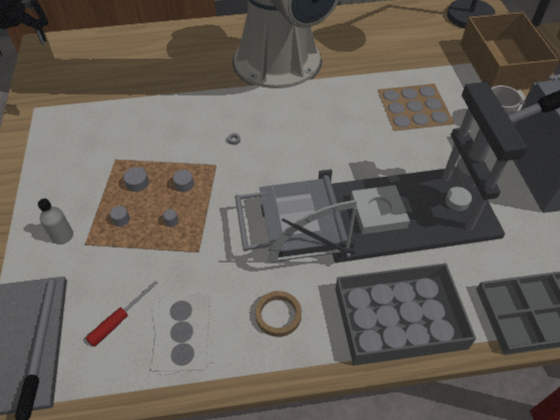

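```bash
cat >> h.py <<'E'
def circ(q):
    (c,r)=cv2.minEnclosingCircle((q[:,:2]*1000).astype(np.float32)); A=np.c_[2*q[:,:2],np.ones(len(q))]
    return np.round(c,1),round(r,1),np.round(q[:,:2].mean(0)*1000,1),len(q)
def sel(W,x0,x1,y0,y1,z0,z1):
    Q=W.reshape(-1,3); Q=Q[~np.isnan(Q[:,0])]
    return Q[(Q[:,0]>x0)&(Q[:,0]<x1)&(Q[:,1]>y0)&(Q[:,1]<y1)&(Q[:,2]>z0)&(Q[:,2]<z1)]
E
python3 - <<'E'
from h import *
for c in("top","scene"):
    W=np.load(c+"0.npy")
    for x,y in((.437,-.279),(.537,-.313),(.413,-.389),(.514,-.421)):
        q=sel(W,x-.04,x+.04,y-.04,y+.04,.026,.04); print(c,x,circ(q),np.median(q[:,2]))
    q=sel(W,.48,.70,.06,.28,.040,.052); print("block",cv2.minAreaRect((q[:,:2]*1000).astype(np.float32)),np.median(q[:,2]),len(q))
    q=sel(W,.48,.70,.06,.28,.028,.038); print("bore",circ(q) if len(q) else 0)
    q=sel(W,.45,.72,-.2,-.13,.045,.08); print("bar",np.round(cv2.fitLine((q[:,:2]*1000).astype(np.float32),2,0,.01,.01).ravel(),3),q.min(0),q.max(0),len(q))
    q=sel(W,.695,.712,-.1,.06,.05,.21); l=cv2.fitLine((q[:,1:]*1000).astype(np.float32),cv2.DIST_HUBER,0,.01,.01).ravel();print("ptr",l,np.arctan2(l[1],-l[0]))
E
```

```text
top 0.437 (array([ 433.1, -282.3]), 22.9, array([ 433.1, -282. ]), 263) 0.03398613268040429
top 0.537 (array([ 536.5, -313.8]), 14.7, array([ 536.3, -312.8]), 108) 0.03357922115254752
top 0.413 (array([ 411.2, -390.9]), 27.8, array([ 412.3, -390. ]), 373) 0.03393748517476558
top 0.514 (array([ 514.6, -424.2]), 19.1, array([ 514. , -423.5]), 181) 0.03438112307317098
block ((589.4890747070312, 137.9538116455078), (100.4964828491211, 101.56830596923828), 1.4158555269241333) 0.04565268631599406 1279
bore (array([576.1, 155.5]), 86.8, array([588. , 137.5]), 316)
bar [ 1.00000e+00  9.00000e-03  5.93479e+02 -1.58034e+02] [ 0.52603941 -0.16838453  0.05161329] [ 0.66479533 -0.13038443  0.06608455] 326
ptr [  0.6365668  -0.7712216 -40.10075   141.84937  ] -2.2608347
scene 0.437 (array([ 433.5, -278.7]), 24.5, array([ 435.7, -278.9]), 261) 0.03213197591976047
scene 0.537 (array([ 536.3, -310.9]), 15.5, array([ 538.2, -310.2]), 129) 0.03203709451780545
scene 0.413 (array([ 411.3, -387.6]), 29.4, array([ 414.4, -387.3]), 345) 0.03192970631862291
scene 0.514 (array([ 514.7, -420.8]), 19.8, array([ 516.1, -421.3]), 201) 0.03225211123454497
block ((588.7166748046875, 141.47445678710938), (104.53912353515625, 101.33688354492188), 1.340834617614746) 0.043915384831523574 1455
bore (array([589.7, 140.7]), 70.0, array([598.5, 139.3]), 444)
bar [ 1.00000e+00  8.00000e-03  5.98839e+02 -1.54440e+02] [ 0.52364131 -0.16592093  0.04724595] [ 0.66587641 -0.13002261  0.06407974] 421
ptr [  0.6674236   -0.74467826 -19.233725   126.13261   ] -2.30154
```

>>> arm_command --pt "35 45 0 -3 85" --pt "70 90 0 -6 85" --pt "105 135 0 -9 85" --pt "140 180 -20 -12 85" --pt "175 225 -50 -15 85" --pt "210 270 -70 -17 85" --pt "239 313 -85 -17 85" --pt "239 313 -85 -17 85" --pt "239 313 -85 -17 85"

```text
t: 2.02
tool_pos: [0.4332, -0.2813, 0.3199]
orientation: [0.0, 1.0, 0.01, 0.0]
contact_force: [0.9, 0.3, -0.5]
finger_gap: 0.0853
gripper_force: 0.0
```

```bash
cat >> h.py <<'E'
def diefind(W,x,y,z0,z1): 
    q=sel(W,x-.045,x+.045,y-.045,y+.045,z0,z1); print(circ(q),np.median(q[:,2]))
def px(p,w):
    T=np.linalg.inv(p["world_from_camera"]); c=T[:3,:3]@np.array(w)+T[:3,3]; f=210/np.tan(np.radians(p["fovy"])/2)
    return c[0]/c[2]*f+p["cx"],c[1]/c[2]*f+p["cy"]
E
python3 - <<'E'
from h import *
p=viewer.camera("wrist"); save(p,"w1.png"); W=cloud(p); o=monitor.get_obs(); print(o["t"],o["tool_pos"],o["finger_gap"],o["contact_force"])
diefind(W,.4335,-.2805,.026,.042); q=sel(W,.4,.5,-.25,-.2,-.01,.02);print(len(q),np.median(q[:,2]) if len(q) else 0)
print(px(p,[.4335,-.2805,.033]),p["world_from_camera"])
E
```

```text
2.075 [ 0.43297246 -0.28181941  0.32009826] 0.0852115829578152 [-0.43868034 -0.25082635  0.08894858]
(array([ 431.5, -281.1]), 23.1, array([ 432.7, -281.3]), 2226) 0.03344554577571268
5788 0.0029347770695906383
(np.float64(278.4047932457977), np.float64(206.73546124303726)) [[ 2.04571894e-02 -9.61888382e-01 -2.72676079e-01  5.01848391e-01]
 [-9.99790726e-01 -1.96585401e-02 -5.66088112e-03 -2.79875831e-01]
 [ 8.47221330e-05  2.72734821e-01 -9.62089242e-01  2.88688182e-01]
 [ 0.00000000e+00  0.00000000e+00  0.00000000e+00  1.00000000e+00]]
```

View pics/w1.png

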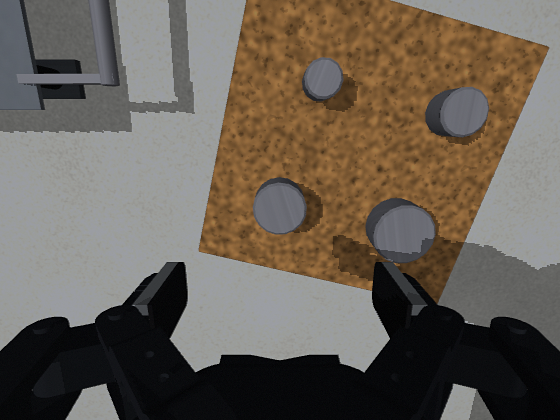

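>>> arm_command --pt "0 0 -50 0 85" --pt "0 0 -95 0 85" --pt "0 0 -120 0 75" --pt "0 0 -133 0 70" --pt "0 0 -133 0 60" --pt "0 0 -133 0 40" --pt "0 0 -133 0 40" --pt "0 0 -133 0 40" --pt "0 0 -133 0 40"

```text
t: 3.2
tool_pos: [0.4334, -0.2816, 0.1882]
orientation: [0.001, 1.0, 0.01, 0.001]
contact_force: [-2.6, -1.0, 7.0]
finger_gap: 0.0437
gripper_force: 61.3
```

>>> arm_command --pt "0 0 10 0 40" --pt "0 0 50 0 40" --pt "0 0 100 0 40" --pt "10 40 132 0 40" --pt "20 85 132 0 40" --pt "33 135 132 0 40" --pt "46 185 132 0 40" --pt "59 235 132 0 40" --pt "72 285 132 0 40" --pt "85 335 132 0 40" --pt "98 385 132 0 40" --pt "107 421 132 0 40" --pt "107 421 132 0 40" --pt "107 421 132 0 40"

```text
t: 4.95
tool_pos: [0.5398, 0.1397, 0.3191]
orientation: [0.0, 1.0, 0.01, 0.0]
contact_force: [-0.1, 0.5, -0.5]
finger_gap: 0.0437
gripper_force: 61.5
```

Run:
```python
from h import *
p=viewer.camera("wrist"); save(p,"w2.png"); W=cloud(p); np.save("w2.npy",W); o=monitor.get_obs(); print(o["t"],o["tool_pos"],o["orientation"],o["finger_gap"],o["gripper_force"])
q=sel(W,.52,.7,.06,.22,.041,.052); print(cv2.minAreaRect((q[:,:2]*1000).astype(np.float32)),np.median(q[:,2]))
q=sel(W,.56,.62,.11,.17,.028,.038); print(circ(q),np.median(q[:,2]))
# die in hand
for r in masks_of(p,"die46")[:2]:
    m=r["mask"];q=W[m];q=q[~np.isnan(q[:,0])];print(r["p"],r["uv"],np.percentile(q,[2,50,98],axis=0))
print(px(p,[.5895,.1385,.045]))
```

```text
5.0 [0.53974331 0.13925961 0.31905948] [ 8.02015420e-05  9.99955597e-01  9.42326567e-03 -2.08640509e-05] 0.04373136613545985 61.51941552758217
((587.7816772460938, 139.4477996826172), (100.2354507446289, 100.3259506225586), 1.2112464904785156) 0.044561657474620264
(array([587.8, 139.5]), 25.2, array([588. , 139.5]), 3223) 0.032595901378736525
0.65 [278.5, 275.6] [[0.51922246 0.12010349 0.14014833]
 [0.54315696 0.13967672 0.16421432]
 [0.56007127 0.159346   0.16555072]]
(np.float64(282.3261490908645), np.float64(148.20366667837794))
```

View pics/w2.png

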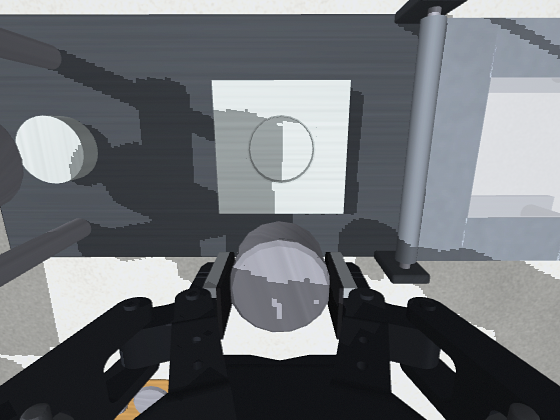

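Run:
```python
from h import *
W=np.load("w2.npy")
q=sel(W,.51,.575,.112,.166,.157,.172); print(circ(q),np.median(q[:,2]))
A=np.c_[q[:,:2],np.ones(len(q))]
c=np.linalg.lstsq(A,q[:,2],rcond=None)[0];print("slope",c)
print(np.percentile(q,[0,2,98,100],axis=0))
q=q[abs(q[:,2]-A@c)<.002];print(circ(q))
x=q[:,0]
for lo in np.arange(.515,.568,.006):
    s=q[abs(x-lo)<.0015]; print(round(lo,3),len(s),s[:,1].min() if len(s) else 0,s[:,1].max() if len(s) else 0)
```

```text
(array([542.6, 138.9]), 28.1, array([540.6, 139.5]), 8451) 0.16434908347849697
slope [-0.03232822 -0.00170449  0.18196849]
[[0.51482122 0.11202091 0.15700091]
 [0.51883346 0.11678397 0.15868736]
 [0.55943686 0.16170836 0.16969705]
 [0.56078278 0.16599263 0.17198816]]
(array([543.3, 138.9]), 27.8, array([539.6, 139.6]), 7484)
0.515 13 0.13389439082426113 0.14635553955049532
0.521 339 0.12450801342426708 0.1550532534048922
0.527 498 0.11928878692927522 0.1613469080715738
0.533 587 0.1174351624264829 0.16145777986673304
0.539 634 0.11774214989342108 0.161721375052884
0.545 625 0.11770998694744479 0.1618906012250355
0.551 643 0.11209953082370584 0.1659644905607465
0.557 418 0.12518565081849983 0.15308986008593606
0.563 0 0 0
```

>>> arm_command --pt "25 0 -10 0 40" --pt "49.6 0 -30 0 40" --pt "49.6 0 -60 0 40" --pt "49.6 0 -80 0 40" --pt "49.6 0 -84 0 40" --pt "49.6 0 -84 0 40"

```text
t: 5.8
tool_pos: [0.5898, 0.1397, 0.2351]
orientation: [-0.0, 1.0, 0.009, 0.0]
contact_force: [-0.1, -0.1, -0.5]
finger_gap: 0.0437
gripper_force: 61.5
```

>>> arm_command --pt "0 0 -3 0 40" --pt "0 0 -6 0 40" --pt "0 0 -8 0 40" --pt "0 0 -8 0 40"

```text
t: 6.3
tool_pos: [0.5896, 0.1399, 0.2266]
orientation: [0.0, 1.0, 0.01, -0.0]
contact_force: [0.3, 0.2, -1.5]
finger_gap: 0.0436
gripper_force: 61.5
```

>>> arm_command --pt "0 0 -3 0 40" --pt "0 0 -6 0 40" --pt "0 0 -8 0 40" --pt "0 0 -8 0 40"

```text
t: 6.8
tool_pos: [0.5896, 0.1399, 0.2184]
orientation: [0.0, 1.0, 0.01, -0.0]
contact_force: [-0.2, 0.3, -1.2]
finger_gap: 0.0437
gripper_force: 61.5
```

>>> arm_command --pt "0 0 -1 0 40" --pt "0 0 -1.5 0 40" --pt "0 0 -1.5 0 40"

```text
t: 7.18
tool_pos: [0.5897, 0.1399, 0.2173]
orientation: [0.0, 1.0, 0.01, 0.0]
contact_force: [-0.1, 1.0, 0.1]
finger_gap: 0.0434
gripper_force: 61.6
```

>>> arm_command --pt "0 0 -0.5 0 40" --pt "0 0 -0.5 0 52" --pt "0 0 -0.5 0 60" --pt "0 0 -0.5 0 70" --pt "0 0 10 0 80" --pt "0 0 50 0 80" --pt "-20 0 90 0 80" --pt "-50 0 104 0 80" --pt "-50 0 104 0 80"

```text
t: 8.3
tool_pos: [0.5386, 0.14, 0.3231]
orientation: [-0.0, 1.0, 0.01, 0.001]
contact_force: [-0.7, 0.4, -0.3]
finger_gap: 0.0799
gripper_force: 0.0
```

Run:
```python
from h import *
p=viewer.camera("wrist"); save(p,"w3.png"); W=cloud(p); np.save("w3.npy",W); o=monitor.get_obs(); print(o["t"],o["tool_pos"])
q=sel(W,.55,.63,.10,.18,.056,.08); print(circ(q),np.median(q[:,2]),np.linalg.lstsq(np.c_[q[:,:2],np.ones(len(q))],q[:,2],rcond=None)[0])
q=sel(W,.52,.7,.06,.22,.041,.052); print(np.median(q[:,2]))
p=viewer.camera("top"); W=cloud(p)
q=sel(W,.45,.72,-.2,-.13,.045,.08);q=q[q[:,1]<q[:,1].min()+.012];print("bar",q.mean(0),q.min(0),q.max(0))
p=viewer.camera("scene"); W=cloud(p); np.save("s3.npy",W); save(p,"s3.png")
```

```text
8.35 [0.5394688  0.13997875 0.32244388]
(array([587.4, 139.9]), 22.9, array([588.1, 139.9]), 3128) 0.06246220187175028 [-0.00211717  0.0007467   0.06355539]
0.04456882257314289
bar [ 0.59021959 -0.16203364  0.06003118] [ 0.52605883 -0.16856066  0.05307988] [ 0.66370144 -0.1566021   0.06680944]
```

View pics/w3.png

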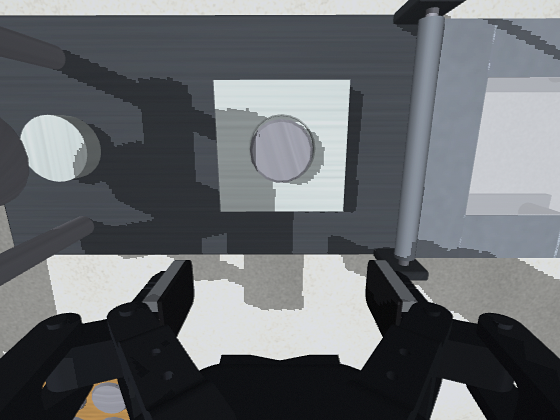

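>>> arm_command --pt "9 -50 0 0 60" --pt "18 -100 0 0 45" --pt "27 -150 0 0 45" --pt "36 -200 0 0 45" --pt "45 -250 0 0 45" --pt "54 -300 -10 0 45" --pt "54 -300 -20 0 45" --pt "54 -300 -20 0 45"

```text
t: 9.45
tool_pos: [0.5934, -0.1601, 0.2995]
orientation: [-0.001, 1.0, 0.009, -0.001]
contact_force: [-0.0, 0.0, -0.4]
finger_gap: 0.0452
gripper_force: 0.0
```

Run:
```python
from h import *
p=viewer.camera("wrist"); save(p,"w4.png"); W=cloud(p); np.save("w4.npy",W); o=monitor.get_obs(); print(o["t"],o["tool_pos"],o["finger_gap"])
q=sel(W,.54,.65,-.19,-.14,.045,.07); print("bar",np.median(q,0),q.min(0),q.max(0),len(q), cv2.fitLine((q[:,:2]*1000).astype(np.float32),2,0,.01,.01).ravel())
for n in ("w4","s3","top0"):
    W=np.load(n+".npy")
    q=sel(W,.692,.712,-.12,.06,.07,.215)
    if len(q)<20: print(n,len(q)); continue
    l=cv2.fitLine((q[:,1:]*1000).astype(np.float32),cv2.DIST_HUBER,0,.01,.01).ravel()
    q=q[abs(l[0]*(q[:,2]*1000-l[3])-l[1]*(q[:,1]*1000-l[2]))<8]
    l=cv2.fitLine((q[:,1:]*1000).astype(np.float32),cv2.DIST_HUBER,0,.01,.01).ravel()
    print(n,len(q),l,np.arctan(-l[1]/l[0]),q.min(0),q.max(0), q[q[:,2].argmax()])
```

```text
9.5 [ 0.59357508 -0.15948052  0.30017725] 0.04501156809195613
bar [ 0.60127548 -0.16030828  0.05947631] [ 0.54003549 -0.16716482  0.05303569] [ 0.64980211 -0.15382534  0.06210638] 2532 [ 9.9979609e-01  2.0194661e-02  5.9896674e+02 -1.6030667e+02]
w4 3729 [  0.44169423   0.89716566 -92.774124   133.47023   ] -1.1133101 [ 0.69364568 -0.11696635  0.07004116] [ 0.69954512 -0.07194449  0.16258217] [ 0.69454237 -0.07649456  0.16258217]
s3 337 [  0.79454064   0.607211   -34.507214   167.56036   ] -0.65254563 [ 0.69245288 -0.10849108  0.10078769] [0.70707696 0.04106623 0.21486055] [0.69559076 0.04106623 0.21486055]
top0 121 [  0.8317459    0.55515647 -30.662344   178.64684   ] -0.58855104 [ 0.69291776 -0.10754155  0.11526075] [0.70611279 0.03590465 0.21495836] [0.69481523 0.03148587 0.21495836]
```

View pics/w4.png

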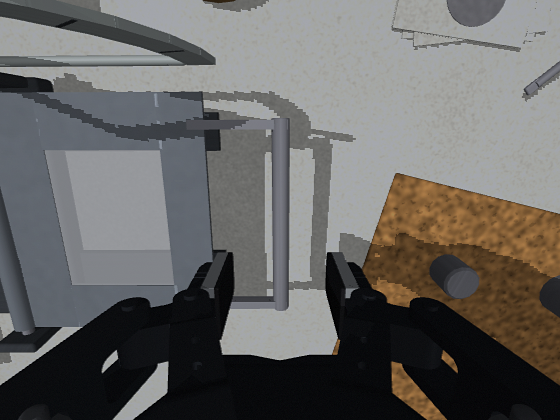

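```bash
cat >> h.py <<'E'
def tiltyz(q,hy=.0419,hz=.055): return np.arctan2(q[:,2]-hz,-(q[:,1]-hy)),np.hypot(q[:,2]-hz,q[:,1]-hy)
E
python3 - <<'E'
from h import *
out=[]
for c in ("scene","top"):
    p=viewer.camera(c); W=cloud(p); I=p["pixels"].copy()
    g=I.max(-1)
    for n in ("pointer","pointer_tip"):
        for r in masks_of(p,n)[:1]:
            m=r["mask"]; print(c,n,r["p"],m.sum(),r["uv"])
            a,rad=tiltyz(W.reshape(-1,3)); a=a.reshape(m.shape);rad=rad.reshape(m.shape)
            for d in (50,75,255):
                k=m&(g<d)&(abs(W[...,0]-.702)<.01)&(rad>.06)&(rad<.2)
                if k.sum()>5:
                    print(d,k.sum(),np.percentile(a[k],[10,50,90]),rad[k].max())
                    for r0 in (.07,.1,.13,.16,.19):
                        s=k&(abs(rad-r0)<.015); print("   ",r0,s.sum(),np.median(a[s]) if s.any() else 0,np.median(W[s][:,0]) if s.any() else 0)
            if n=="pointer": I[m]=I[m]//2+np.array([127,0,0],np.uint8)
    u,v=(330,225) if c=="scene" else (258,160)
    out.append(np.vstack([cv2.resize(X[v-40:v+40,u-65:u+65],None,fx=3,fy=3,interpolation=cv2.INTER_NEAREST) for X in (p["pixels"],I)]))
cv2.imwrite("pics/ptr.png",np.hstack(out)[...,::-1])
E
```

```text
scene pointer_tip 0.66 500 [134.8, 178.3]
top pointer 0.48 36 [236.0, 162.0]
50 12 [0.83601616 0.85174628 0.87333771] 0.167419304873277
    0.07 0 0 0
    0.1 8 0.8587065277006417 0.7023286120056281
    0.13 0 0 0
    0.16 4 0.8491949460265942 0.7036174219092166
    0.19 0 0 0
75 12 [0.83601616 0.85174628 0.87333771] 0.167419304873277
    0.07 0 0 0
    0.1 8 0.8587065277006417 0.7023286120056281
    0.13 0 0 0
    0.16 4 0.8491949460265942 0.7036174219092166
    0.19 0 0 0
255 12 [0.83601616 0.85174628 0.87333771] 0.167419304873277
    0.07 0 0 0
    0.1 8 0.8587065277006417 0.7023286120056281
    0.13 0 0 0
    0.16 4 0.8491949460265942 0.7036174219092166
    0.19 0 0 0
top pointer_tip 0.71 31 [270.4, 152.4]
50 24 [0.82568532 0.83901397 0.87119191] 0.18945993564982172
    0.07 1 0.8706245225449231 0.7028904092098471
    0.1 6 0.8651724782680532 0.7025370693400772
    0.13 0 0 0
    0.16 10 0.8379080370739006 0.7041946828856305
    0.19 7 0.8335652274781752 0.7045235491503028
75 24 [0.82568532 0.83901397 0.87119191] 0.18945993564982172
    0.07 1 0.8706245225449231 0.7028904092098471
    0.1 6 0.8651724782680532 0.7025370693400772
    0.13 0 0 0
    0.16 10 0.8379080370739006 0.7041946828856305
    0.19 7 0.8335652274781752 0.7045235491503028
255 24 [0.82568532 0.83901397 0.87119191] 0.18945993564982172
    0.07 1 0.8706245225449231 0.7028904092098471
    0.1 6 0.8651724782680532 0.7025370693400772
    0.13 0 0 0
    0.16 10 0.8379080370739006 0.7041946828856305
    0.19 7 0.8335652274781752 0.7045235491503028
```

View pics/ptr.png

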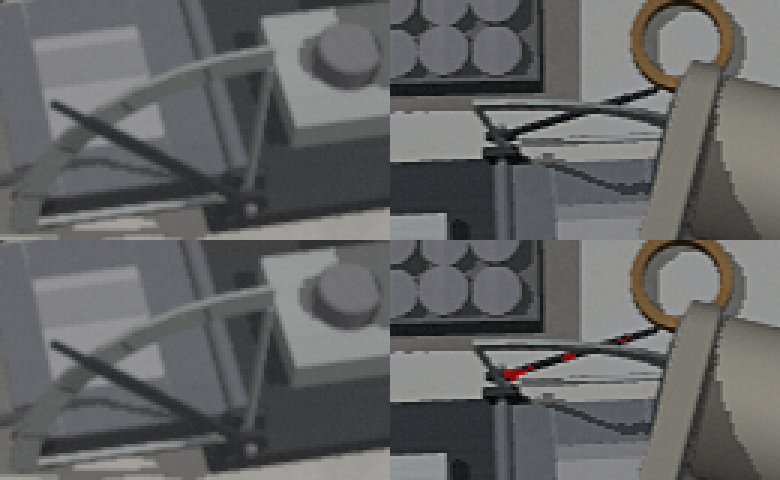

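Run:
```python
from h import *
p=viewer.camera("scene"); W=cloud(p); g=p["pixels"].max(-1).astype(int)
T=p["world_from_camera"]; f=210/np.tan(np.radians(p["fovy"])/2); print(T[:3,3])
def ray(u,v,x0=.704,yaw=.02):
    d=T[:3,:3]@np.array([(u-p["cx"])/f,(v-p["cy"])/f,1]); o=T[:3,3]
    n=np.array([np.cos(yaw),np.sin(yaw),0]); P0=np.array([x0,.0,0]); return o+d*(n@(P0-o))/(n@d)
# darkest row per column along the line
A=np.array([282.7,220]);B=np.array([343,247.5]); pts=[];dep=[]
for u in range(286,338):
    vc=A[1]+(u-A[0])*(B-A)[1]/(B-A)[0]; vs=np.arange(int(vc)-5,int(vc)+7); w=np.clip(np.median(g[vs,u])-15-g[vs,u],0,None)
    if w.sum()>0:
        v=(w*vs).sum()/w.sum(); pts.append((u,v)); dep.append(W[int(round(v)),u])
pts=np.array(pts);l=cv2.fitLine(pts.astype(np.float32),cv2.DIST_HUBER,0,.01,.01).ravel(); print(l,len(pts))
for x0 in(.700,.704,.708):
    a,b=ray(*(l[2:]-l[:2]*25),x0),ray(*(l[2:]+l[:2]*25),x0); d=b-a; print(x0,a,b,np.arctan2(-d[2],d[1]),tiltyz(np.array([a,b])))
d=np.array(dep); d=d[abs(d[:,0]-.703)<.012]; print(len(d),np.median(d,0),np.median(tiltyz(d)[0]))
l=cv2.fitLine((d[:,1:]*1000).astype(np.float32),cv2.DIST_HUBER,0,.01,.01).ravel();print(l,np.arctan(-l[1]/l[0]))
print("hinge px",px(p,[.704,.0419,.055]))
```

```text
[ 1.24000907 -0.17209081  0.94387848]
[  0.88807327   0.459702   315.2        236.29176   ] 51
0.7 [ 0.70138867 -0.06942408  0.17339917] [0.69957737 0.02112851 0.07441387] 0.829859795352085 (array([0.81618678, 0.75162696]), array([0.16251589, 0.02843155]))
0.704 [ 0.70540398 -0.07018944  0.17914295] [0.70360619 0.0196881  0.08089555] 0.8298597953520855 (array([0.8363779 , 0.86182037]), array([0.16725882, 0.03411669]))
0.708 [ 0.70941929 -0.0709548   0.18488672] [0.707635   0.01824769 0.08737724] 0.8298597953520852 (array([0.8554482 , 0.93987759]), array([0.17206616, 0.04009636]))
51 [ 0.70515228 -0.03572042  0.1421528 ] 0.8396882934328901
[  0.67332613  -0.7393456  -37.426853   143.6727    ] 0.83209795
hinge px (np.float64(347.2608043420019), np.float64(253.67012636995884))
```

>>> arm_command --pt "0 -0.5 -30 0 45" --pt "0 -0.5 -60 0 45" --pt "0 -0.5 -80 0 45" --pt "0 -0.5 -88 0 45" --pt "0 -0.5 -88 0 30" --pt "0 -0.5 -88 0 8" --pt "0 -0.5 -88 0 5" --pt "0 -0.5 -88 0 5" --pt "0 -0.5 -88 0 5" --pt "0 -0.5 -88 0 5"

```text
t: 11.1
tool_pos: [0.5942, -0.1605, 0.2142]
orientation: [0.0, 1.0, 0.01, 0.001]
contact_force: [-0.1, 3.0, 5.7]
finger_gap: 0.01
gripper_force: 58.7
```

>>> arm_command --pt "0 0.1 6 0 5" --pt "0 0.5 14 0 5" --pt "0 2 27.9 0 5" --pt "-0.1 4.4 41.7 0 5" --pt "-0.2 7.8 55.3 0 5" --pt "-0.2 12.1 68.6 0 5" --pt "-0.2 12.1 68.6 0 5"

```text
t: 11.98
tool_pos: [0.5938, -0.1486, 0.2832]
orientation: [0.001, 1.0, 0.01, 0.001]
contact_force: [4.6, -4.0, -2.3]
finger_gap: 0.0096
gripper_force: 58.7
```

>>> arm_command --pt "-0.1 5.3 12.9 0 5" --pt "-0.2 11.4 25.5 0 5" --pt "-0.4 18.4 37.6 0 5" --pt "-0.5 26.3 49.2 0 5" --pt "-0.7 34.9 60.2 0 5" --pt "-0.9 44.3 70.6 0 5" --pt "-1 48.5 74.9 0 5" --pt "-1.1 53.5 79.5 0 5" --pt "-1.1 53.5 79.5 0 5" --pt "-1.1 53.5 79.5 0 5" --pt "-1.1 53.5 79.5 0 5"

```text
t: 13.35
tool_pos: [0.5927, -0.0975, 0.3632]
orientation: [0.003, 1.0, 0.01, 0.001]
contact_force: [0.1, -15.4, 13.2]
finger_gap: 0.0094
gripper_force: 59.0
```

Run:
```python
from h import *
o=monitor.get_obs(); print(o["t"],o["tool_pos"],o["contact_force"],o["finger_gap"],np.abs(o["qd"]).max())
pz=o["tool_pos"][2]-.155; print("kin angle",np.arctan2(pz-.055,.0397-o["tool_pos"][1]),np.hypot(pz-.055,.0397-o["tool_pos"][1]))
outs=[]
for c in ("scene","top","wrist"):
    p=viewer.camera(c); W=cloud(p); np.save(c+"5.npy",W)
    for r in masks_of(p,"guard")[:1]:
        m=r["mask"]; q=W[m]; q=q[~np.isnan(q[:,0])]
        for hx in ((.50,.69),(.52,.58),(.6,.68)):
            s=q[(q[:,0]>hx[0])&(q[:,0]<hx[1])]; a,rad=tiltyz(s,.0397+(np.mean(hx)-.59)*.02); k=(rad>.03)&(rad<.15)&(abs(a-.83)<.15)
            if k.sum()<20: continue
            l=cv2.fitLine((s[k][:,1:]*1000).astype(np.float32),cv2.DIST_HUBER,0,.01,.01).ravel()
            print(c,r["p"],hx,k.sum(),np.median(a[k]),"slope",np.arctan(-l[1]/l[0]))
    if c=="scene": cv2.imwrite("pics/s5.png",cv2.resize(p["pixels"][140:300,220:420],None,fx=3.7,fy=3.7,interpolation=cv2.INTER_CUBIC)[...,::-1])
```

```text
13.35 [ 0.59270618 -0.09752571  0.36316792] [  0.0822059  -15.41974889  13.23415054] 0.00940771397418349 0.001588615609264921
kin angle 0.8402417433264525 0.20564850205248628
scene 0.79 (0.5, 0.69) 1948 0.8312134358267329 slope 0.80863285
scene 0.79 (0.52, 0.58) 683 0.8316087376970449 slope 0.8088908
scene 0.79 (0.6, 0.68) 877 0.8311234852003752 slope 0.8055389
top 0.94 (0.5, 0.69) 900 0.8117943322944398 slope 0.8122486
top 0.94 (0.52, 0.58) 620 0.8179060564214086 slope 0.8132904
wrist 0.83 (0.5, 0.69) 16857 0.8238007734068994 slope 0.81199354
wrist 0.83 (0.52, 0.58) 3915 0.8227374437422246 slope 0.81064945
wrist 0.83 (0.6, 0.68) 10403 0.8220676271484315 slope 0.8069952
```

View pics/s5.png

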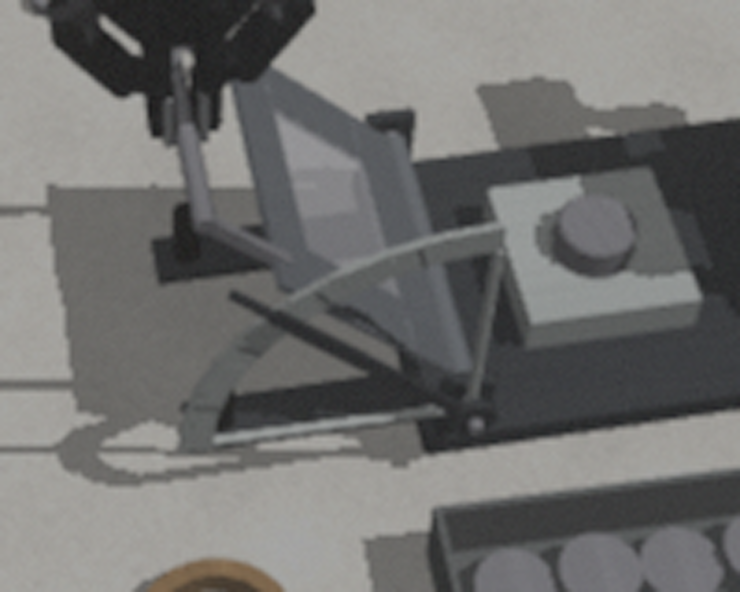

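>>> arm_command --pt "0 0.9 1.7 0 5" --pt "0 1.8 3.4 0 5" --pt "0 1.8 3.4 0 5" --pt "0 1.8 3.4 0 5"

```text
t: 14.15
tool_pos: [0.5927, -0.095, 0.3659]
orientation: [0.002, 1.0, 0.01, 0.001]
contact_force: [2.3, -11.4, 8.3]
finger_gap: 0.0096
gripper_force: 58.8
```

```bash
cat > m.py <<'E'
from h import *
o=monitor.get_obs(); print(o["t"],o["tool_pos"],o["contact_force"],o["finger_gap"])
def rot(q,yaw=.0195):  # into press frame about nest
    d=q-np.array([.5885,.1397,0]); c,s=np.cos(yaw),np.sin(yaw)
    return np.c_[c*d[:,0]+s*d[:,1],-s*d[:,0]+c*d[:,1]+.1,d[:,2]-.055]   # hinge at y=0,z=0
for c in ("scene","top","wrist"):
    p=viewer.camera(c); W=cloud(p); Q=W.reshape(-1,3); ok=~np.isnan(Q[:,0]); g=p["pixels"].max(-1).ravel()
    R=np.full_like(Q,np.nan); R[ok]=rot(Q[ok]); a=np.arctan2(R[:,2],-R[:,1]); rad=np.hypot(R[:,1],R[:,2])
    for n,k in (("sheet",(abs(R[:,0])<.08)&(rad>.03)&(rad<.145)&(abs(a-.84)<.08)),("ptr",(abs(R[:,0]-.111)<.008)&(rad>.05)&(rad<.19)&(abs(a-.84)<.1)&(g<80))):
        if k.sum()<15: print(c,n,k.sum()); continue
        s=R[k]; l=cv2.fitLine((s[:,1:]*1000).astype(np.float32),cv2.DIST_HUBER,0,.01,.01).ravel()
        th=np.arctan(-l[1]/l[0]); off=(l[3]*np.cos(th)+l[2]*np.sin(th))
        print(c,n,k.sum(),"slope",round(th,4),"offset mm",round(off,2),"med",round(np.median(a[k]),4),"x",round(np.median(s[:,0]),4))
E
python3 m.py
```

```text
14.15 [ 0.59268462 -0.09503566  0.36587052] [  2.29604118 -11.38159974   8.27132349] 0.009561291947113077
scene sheet 1616 slope 0.829 offset mm 2.14 med 0.8521 x -0.0008
scene ptr 238 slope 0.8168 offset mm 3.08 med 0.8396 x 0.1128
top sheet 832 slope 0.8309 offset mm 0.77 med 0.8385 x -0.0417
top ptr 0
wrist sheet 13572 slope 0.83 offset mm 1.18 med 0.8416 x 0.0209
wrist ptr 1396 slope 0.8107 offset mm 4.25 med 0.8361 x 0.1095
```

```bash
cat >> m.py <<'E'
    if c in("wrist","scene"):
        k=(abs(R[:,0]-.111)<.008)&(rad>.05)&(rad<.2)&(abs(a-.84)<.2)&(g<80)
        for r0 in np.arange(.06,.2,.02):
            s=k&(abs(rad-r0)<.006)
            if s.sum()>3: t=rad[s]*np.sin(a[s]-.825)*1000; print(c,round(r0,2),s.sum(),np.round(np.percentile(t,[3,50,97]),1),np.round(np.percentile(R[s][:,0],[3,50,97]),4))
E
python3 m.py
```

```text
14.3 [ 0.59269348 -0.09503877  0.36585871] [  1.5053499  -11.41779755   8.32167344] 0.009495600394150686
scene sheet 1617 slope 0.8283 offset mm 2.18 med 0.8521 x -0.0007
scene ptr 238 slope 0.8257 offset mm 1.91 med 0.8403 x 0.1127
scene 0.06 18 [-2.7  2.7  5.2] [0.1096 0.1128 0.114 ]
scene 0.08 21 [-2.7  1.9  5.5] [0.1105 0.113  0.114 ]
scene 0.1 21 [-3.2  1.9  6. ] [0.1098 0.1127 0.1145]
scene 0.12 23 [-2.3  1.2  5.1] [0.1095 0.1127 0.1146]
scene 0.14 32 [-4.4  3.5 21.4] [0.1045 0.1124 0.1143]
scene 0.16 26 [-6.4  1.8  9.2] [0.1071 0.1123 0.1145]
scene 0.18 14 [0.1 2.2 3.4] [0.1101 0.1125 0.1149]
top sheet 832 slope 0.8286 offset mm 1.02 med 0.8388 x -0.0413
top ptr 0
wrist sheet 13592 slope 0.8298 offset mm 1.2 med 0.8416 x 0.0208
wrist ptr 1404 slope 0.8101 offset mm 4.31 med 0.8361 x 0.1095
wrist 0.06 78 [-3.1  3.5  4.2] [0.1085 0.1089 0.1122]
wrist 0.08 95 [-3.5  3.5  4.2] [0.1085 0.1089 0.1122]
wrist 0.1 73 [-3.3  1.6  4.1] [0.1085 0.1087 0.1103]
wrist 0.14 53 [3.  3.6 4.2] [0.1099 0.1116 0.1126]
wrist 0.16 292 [-3.3  3.   4.3] [0.1086 0.1093 0.1124]
wrist 0.18 268 [-1.9  1.5  2.6] [0.1085 0.1099 0.1125]
wrist 0.2 96 [-1.8  0.3  2.1] [0.1086 0.1107 0.1128]
```

```bash
python3 -c "
from h import *
print(ticket.job_done())"
```

```text
the job is handed in; nothing more can be done
None
```

I've handed the job in: the 46 mm die is seated level in the nest, 18 mm proud, and released. The gripper is still holding the guard by its bar at about 0.829 rad, against about 0.827 rad measured for the pointer, and the other three dies were not touched.

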